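# Pack the paint jars and shut the carry case

## Robot

A 6-joint arm with a two-finger parallel gripper is mounted at the origin on the work surface. World frame = base frame: x ahead of the robot, y to its left, z up, the work surface at z = 0. Lengths are in m, angles in rad, forces in N, time in s.
With the tool pointing down it reaches from about 0.35 to 0.8 m from the base axis. Payload 7.3 kg.
Tool frame: the origin (TCP) lies on the centre line of the jaws, within the pads' length; the fingertips stand 11 mm ahead of it and the grasp point (between the pads) lies 8 mm behind it; z points along the fingers, y is the line along which they close (so a half turn about z gives the same grasp; the last joint's range is limited). The gripper opens to 85 mm and grips with 20 to 120 N. Pads are 22 mm wide; open, the fingers measure 114 mm over their backs; the gripper's body (76 mm by 85 mm) begins 54 mm behind the grasp point. The pads swing forward as they close: fully open they stand 13 mm farther back than shut.
Start: joints at [-1.376, 0.342, 1.524, -0, 1.275, -0.146], TCP at [0.175, -0.495, 0.242] pointing down, gripper open.
Joint ranges: [-2.53, 2.53], [-0.77, 2.02], [0.04, 2.7], [-1, 4.14], [0.28, 2.66], [-3.11, 3.11]. Speed limits (rad/s): [2.57, 2.57, 3.14, 3.14, 3.14, 3.14].

## Interface

Orientations are given as a unit quaternion [x, y, z, w].
In Python, from workcell import reach, move_straight, movej, command_gripper, hold, solve_ik, read_state, get_image, camera_model, PlanningError, finish_job, search_frame, masks_of gives the robot as it stands. Calls block until the motion is done:
- reach(position, orientation): joint-space move of the TCP to a pose.
- move_straight(position, orientation=None, speed=0.15, max_force=None): straight line of the TCP; orientation=None keeps the orientation; speed is the mean speed in m/s. With max_force (N) it stops when the force on the tool has changed by that much, and returns True; else False.
- movej(angles): joint-space move.
- command_gripper(opening, force=None): finger opening in m; force is the grip in N (None keeps the last); returns when the fingers have stopped.
- hold(seconds).
- solve_ik(position, orientation): joint angles nearest the present ones, or None.
- read_state(): the state.
- get_image(name): name is "scene" or "top"; returns (picture, depth): 480x640x3 uint8, red, green, blue; 480x640 float32, m along the optical axis (not along the pixel's ray), 0 where there is no reading.
- camera_model(name): a dict with "K" (3x3 intrinsics, pixels), "R" (3x3) and "t" (3): a world point X has camera coordinates R X + t. Camera axes: x right, y down, z forward; pixel columns grow to the right and rows downward; lengths in m; the calibration is good to about 2 mm. A picture is of the moment at which its call begins. camera_model takes no time and is no camera call.
A pose or a line that the arm cannot do raises PlanningError and nothing moves.
- finish_job(): hands the job in; it is judged then, once.
Trained networks look in the newest picture that a camera, given by its name, has taken for a name from the list of things; names that differ only in an ending like _2 or _b are one class to them, and where a whole thing is asked for, a point or a joint stands for the part that bears it (a point fixed in the world has none). Each returns a list of dicts, best first, with "confidence" (0 to 1); they miss things now and then, are a little off and sometimes report something else, mostly with a low value. They report only what shows in the picture. A call takes as long as a camera call.
- search_frame(name, camera): "rect" ([left, top, right, bottom] in pixels, round what is visible of it).
- masks_of(name, camera): "mask" (480x640 bool, what is visible of it) and "rect" ([left, top, right, bottom] in pixels, round what is visible of it).
The state is a dict: "time_s": time; "joint_positions": joint angles; "dq": joint speeds; "tau": joint torques, N m; "eef_pos": TCP position; "eef_rot": TCP orientation; "contact_force": force on the tool from outside, world axes, zero at the start; "torque": the same for the moment, N m; "grip_width": finger opening in m; "grip_force": force on a finger pad.
Only numpy, scipy, OpenCV 4.12 (cv2) and the standard library are available. Lean on these libraries where they do the work, as an engineer would, in place of code of your own. Each camera call takes 0.05 s, during which the arm holds its last target. There are 200 camera calls.

## Task

Pack up the paints: stand every white black-capped jar on the bench upright and fully down in the recess of its own outline in the red carry case (the number of jars varies; spare recesses stay empty). Then put on the cover: hook its front lip into the slot at the front of the case with the rear still raised, swing the rear down until the spring catch snaps over it and it lies flat, and last swing the hasp over so that it lies flat between the cover's two cheeks. Leave the other things on the bench where they are.

Things in the scene. Friction and masses are not known exactly. Their poses are not given: they have to be found in the camera images.
- case: red carry case, fixed, 120 (x) by 252 (y), walls 6 thick with tops 96 above the table. Origin: underside centre, z up. Front (-x): slot rail; rear (+x): spring catch; -y end: hasp. Inside (108 by 240) pale insert, four black-floored recesses in a row along y, 30 deep, 5 mm wider than their jars; seated jars end 8 below the wall tops. Shut, the cover's frame is parallel, at (0, 0, 96) mm
- recess_oblong (a point): centre of the floor of the oblong recess (39 along case x, 57 along case y), at y = -85 mm in the case; axes as the case
- recess_square (a point): centre of the floor of the square recess (49 by 49, sides along case x and y), at y = -25 mm; axes as the case
- recess_small (a point): centre of the floor of the small round recess (diameter 43), at y = +28 mm; axes as the case
- recess_large (a point): centre of the floor of the large round recess (diameter 57), at y = +85 mm; axes as the case
- slot (a point): bottom of the slot's back, mid-length, on the front wall's top: (-60, 0, 96) mm in the case; axes as the case. The slot opens to case +x: 11 deep under a roof strip (4 thick) whose edge is at case x = -49 mm; 10 high between wall top and roof; 128 long (y) between closed ends
- cover: red cover, loose, about 0.18 kg: panel x -46..+58, y -122..+122, 6 thick; front lip (-x) 4 thick, 120 long, to x = -58, level with the underside; black grip rib on top at the origin, 16 (x) by 70 (y), top 32 above the underside; at the -y end two cheeks 10 high, 24 apart (x), y -115..-93, between which the hasp lies. Origin: on the underside below the rib; z up
- cover_lip (a point): middle of the lip's tip, at the underside: (-58, 0, 0) mm in the cover; axes as the cover
- cover_rear (a point): middle of the cover's rear edge, on its top face: (58, 0, 6) mm in the cover; axes as the cover
- catch (a joint): spring catch at the case's rear, slide in m: 0 = sprung out, nose (60 wide) 5 mm over the shut cover's rear edge, nose underside 104 above the table; to 0.010 when pushed back (+x). A steep slope over the nose, up to 123 above the table, at case x 53..64, lets the hooked cover push it back: 5 to 15 N down on the cover's rear; the cover's weight alone does not
- hasp (a joint): flat steel hasp hinged at the case's -y end: hinge, rad; 0 = shut, lying flat over the cover between its cheeks and pointing to case +y; pi/2 = upright; more = leaning outwards to case -y. Stiff: stays where it is left, swung by about 0.5 N at its tip
- hasp_hinge (a point): middle of the hasp's hinge axis, which runs along case x, at (0, -132, 105) mm in the case; axes as the case
- hasp_tip (a point): middle of the free end of the hasp arm: arm 60 long from the hinge, 16 wide (x), 4 thick; local y points from hinge to tip
- jar_large: white jar with a black cap and paper band, 78 high in all (cap: the top 22 mm, 2 mm narrower than the body), about 0.14 kg, thick heavy base; large round, diameter 52. Origin: centre of the underside, z up. May be absent.
- jar_small: white jar with a black cap and paper band, 78 high in all (cap: the top 22 mm, 2 mm narrower than the body), about 0.14 kg, thick heavy base; small round, diameter 38. Origin: centre of the underside, z up. May be absent.
- jar_square: white jar with a black cap and paper band, 78 high in all (cap: the top 22 mm, 2 mm narrower than the body), about 0.14 kg, thick heavy base; square, 44 by 44. Origin: centre of the underside, z up, x and y along its sides. May be absent.
- jar_oblong: white jar with a black cap and paper band, 78 high in all (cap: the top 22 mm, 2 mm narrower than the body), about 0.14 kg, thick heavy base; oblong, 34 (x) by 52 (y). Origin: centre of the underside, z up. May be absent.
- glue_bottle: bystander, to be left alone: yellow glue bottle with a pointed nozzle, diameter 40, 92 high
- paint_tin: bystander, to be left alone: small bare metal tin, diameter 44, 45 high
- brush: bystander, to be left alone: paint brush lying, 170 long
- screwdriver: bystander, to be left alone: screwdriver lying, 180 long
- airbrush: bystander, to be left alone: steel airbrush lying, about 170 long
- toy_arm: bystander, to be left alone: blue, grey and red toy robot forearm lying, 120 long
- filter: bystander, to be left alone: white round respirator filter, diameter 72, 42 high

How it is judged:
By the outcome, as a careful person would: the job done as asked, in the order asked, and still so for the second after the job is handed in, with the robot touching nothing.
Of jar_large, jar_small, jar_square, jar_oblong only 2 to 4 are there at a start; the rules pass over those that are not, and their reading is None.
At some moment in a run one of jar_large, jar_small, jar_square, jar_oblong, cover may be knocked a few centimetres aside while the robot is not near it.
It also fails if it takes over 210 s, if anything falls off the work surface, if the arm or the gripper's body presses on something with over 40 N, if the wrist force passes 120 N, or if a joint passes its speed limit or range.

## Working session

There is one attempt and no reset: what is moved stays moved. The work goes in short steps, each a Python script; the robot and the scene stay as the last script left them, time stands still between calls to the robot, and variables do not carry over. Pictures are saved under pics/ and viewed, at most 14 in all, crops included, and the job is handed in when it is done.

```bash
ls; mkdir -p pics
cat > a.py <<'E'
from workcell import *
import numpy as np, cv2
for c in ("scene","top"):
    p,d=get_image(c); cv2.imwrite(f"pics/{c}0.png",p[:,:,::-1]); np.save(f"{c}_d.npy",d)
    m=camera_model(c); print(c,m["K"].tolist(),(-m["R"].T@m["t"]).round(3),m["R"].round(3).tolist())
    for n in ["case","cover","hasp","jar_large","jar_small","jar_square","jar_oblong"]:
        for r in search_frame(n,c)[:3]: print(n,np.round(r["rect"]),round(r["confidence"],2))
print(read_state())
E
python3 a.py
```

```text
pics
workcell.py
scene [[520.2271951205845, 0.0, 322.4655061774195], [0.0, 520.2271951205845, 237.4280552552814], [0.0, 0.0, 1.0]] [ 1.053 -0.773  0.653] [[0.854, 0.52, -0.002], [0.276, -0.457, -0.846], [-0.441, 0.722, -0.534]]
case [310. 153. 402. 243.] 0.6
cover [ 75. 334. 236. 395.] 0.93
cover [278. 253. 307. 301.] 0.74
hasp [373. 172. 389. 201.] 0.59
hasp [ 73. 335. 237. 397.] 0.41
jar_small [227. 240. 246. 280.] 0.72
jar_small [374. 179. 387. 204.] 0.27
jar_square [311. 156. 399. 242.] 0.69
jar_square [322. 279. 358. 325.] 0.57
jar_oblong [280. 253. 307. 301.] 0.65
jar_oblong [350. 258. 371. 288.] 0.57
top [[469.7818965834436, 0.0, 317.2326514744773], [0.0, 469.7818965834436, 234.1223441183073], [0.0, 0.0, 1.0]] [ 0.406 -0.031  1.172] [[0.016, -1.0, -0.008], [-0.985, -0.014, -0.171], [0.171, 0.01, -0.985]]
case [144. 208. 259. 330.] 0.78
cover [425. 231. 503. 341.] 0.58
cover [166. 236. 186. 262.] 0.24
jar_large [304. 247. 319. 259.] 0.72
jar_small [346. 297. 363. 314.] 0.78
jar_square [346. 185. 368. 214.] 0.65
jar_oblong [337. 233. 366. 257.] 0.96
jar_oblong [386. 180. 452. 196.] 0.21
{'time_s': 0.8, 'joint_positions': array([-1.37600180e+00,  3.41976096e-01,  1.52406791e+00, -1.98903901e-05,
        1.27540065e+00, -1.46016250e-01]), 'dq': array([-0.0010438 ,  0.00031796,  0.00065316,  0.00109683,  0.00041865,
        0.00091475]), 'tau': array([ 2.74375598e-03, -4.33508742e+01, -2.46263981e+01, -1.57050965e-05,
       -1.50143392e-04,  2.33820003e-05]), 'eef_pos': array([ 0.17549539, -0.49483174,  0.24234515]), 'eef_rot': array([ 9.85515608e-01,  1.69584732e-01, -7.70714764e-06,  7.42124293e-05]), 'contact_force': array([-0.2119983 , -0.4768557 , -1.11365384]), 'torque': array([-0.01990756, -0.02653471, -0.02573201]), 'grip_force': 0.0, 'grip_width': 0.08495660080644671}
```

View pics/scene0.png

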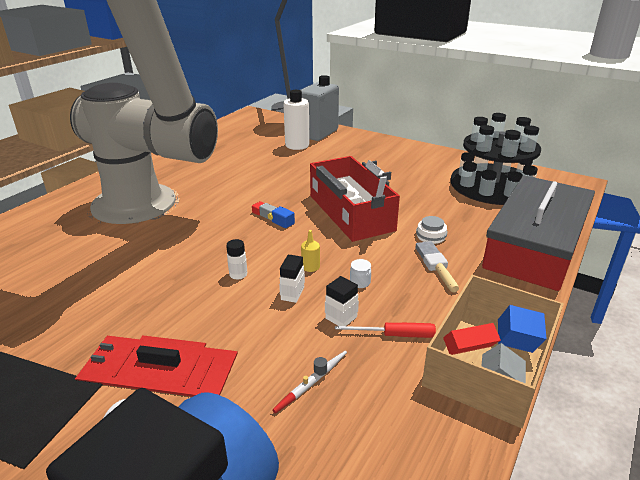

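View pics/top0.png

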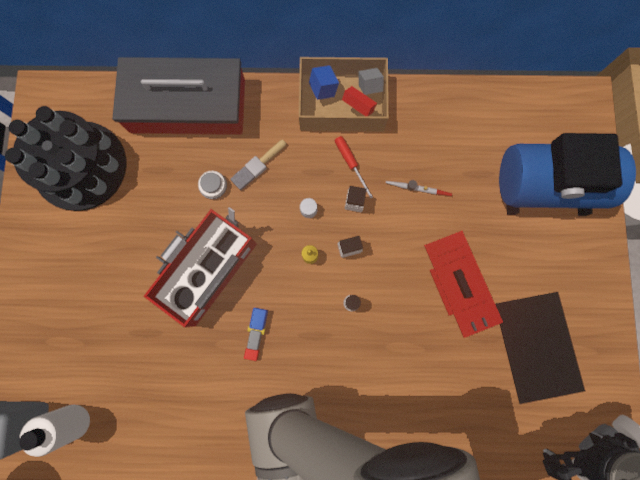

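The three jars show in the top picture: square (356,200), oblong (350,247) and small round (353,303). No large jar is visible. The case is centred near (200,268) with its hasp at (232,215) and catch at (172,250). The cover is at (463,284) with its cheeks at (480,324). Next I'll measure positions from the depth data.

```bash
cat > h.py <<'E'
from workcell import *
import numpy as np, cv2
from scipy.optimize import least_squares
from scipy.spatial.transform import Rotation as Ro
def cloud(cam):
    p,d=get_image(cam); m=camera_model(cam); K=m["K"]
    v,u=np.mgrid[:480,:640]
    C=np.stack([(u-K[0,2])*d/K[0,0],(v-K[1,2])*d/K[1,1],d],-1)
    W=(C-m["t"])@m["R"]; W[d==0]=np.nan
    return p,W
def hsv(p): return cv2.cvtColor(p,cv2.COLOR_RGB2HSV)
def proj(cam,X):
    m=camera_model(cam); c=np.asarray(X)@m["R"].T+m["t"]; q=c@m["K"].T
    return q[...,:2]/q[...,2:]
def blobs(W,mask,minn=25):
    n,l,s,_=cv2.connectedComponentsWithStats(mask.astype(np.uint8))
    return [W[l==i] for i in range(1,n) if s[i,4]>=minn]
E
cat > b.py <<'E'
from h import *
for c in ("top","scene"):
    p,W=cloud(c); H=hsv(p); z=W[...,2]
    f=(W[...,0]>.2)&(W[...,0]<.85)&(abs(W[...,1])<.6)
    t=f&(abs(z)<.02); print(c,"table z",np.nanmedian(z[t]),np.nanstd(z[t]))
    for b in blobs(W,f&(z>.070)&(z<.085)&(H[...,2]<90)):
        r=cv2.minAreaRect((b[:,:2]*1000).astype(np.float32)); print("cap",len(b),b.mean(0).round(4),np.round(r[0],1),np.round(r[1],1),round(r[2],1),b[:,2].std().round(4))
    red=((H[...,0]<8)|(H[...,0]>172))&(H[...,1]>150)
    for lo,hi in ((.001,.012),(.012,.04),(.085,.102),(.102,.13)):
      for b in blobs(W,f&(z>lo)&(z<hi)&red,20):
        r=cv2.minAreaRect((b[:,:2]*1000).astype(np.float32)); print("red",lo,len(b),b.mean(0).round(4),np.round(r[0],1),np.round(r[1],1),round(r[2],1))
    for b in blobs(W,f&(z>.02)&(z<.05)&(H[...,2]<90),10): print("dark mid",len(b),b.mean(0).round(4))
    np.savez(c+".npz",p=p,W=W)
E
python3 b.py
```

```text
top table z 0.0013220343866742375 0.003428477733360894
cap 28 [0.8401 0.5275 0.073 ] [839.7 526.9] [23.4 10.8] 28.7 0.0016
cap 109 [0.7783 0.5109 0.0726] [777.8 510.4] [25.6 35.6] 84.4 0.0018
cap 115 [0.7168 0.5371 0.0727] [715.8 536.1] [28.4 34.7] 53.2 0.0017
cap 288 [ 0.6902 -0.1112  0.0786] [ 691.4 -111.7] [40.7 41.9] 79.8 0.0023
cap 46 [0.6867 0.5918 0.0726] [686.2 590.5] [19.  18.5] 3.7 0.0017
cap 273 [ 0.5715 -0.0984  0.0788] [571.9 -98.8] [31.1 48.7] 16.0 0.0019
cap 68 [0.4522 0.3474 0.0772] [449.8 347.5] [81.3 40.9] 9.1 0.0045
cap 168 [ 0.4375 -0.1041  0.0787] [ 437.1 -103.9] [31.5 32.2] 27.1 0.0019
red 0.001 4042 [ 0.4887 -0.3764  0.0067] [ 488.6 -374.7] [244.4 118.6] 22.2
red 0.012 290 [ 0.8148 -0.09    0.0238] [817.8 -90.7] [85.  25.4] 27.7
red 0.012 26 [ 0.7194 -0.3289  0.014 ] [ 719.4 -329.4] [18.3 10.9] 87.0
red 0.012 27 [0.4265 0.2405 0.0241] [424.2 241.8] [ 1.9 47. ] 55.4
red 0.012 146 [0.3121 0.1338 0.0223] [312.  134.5] [31.6 24.4] 83.1
red 0.085 770 [0.509  0.2757 0.0953] [512.5 254.8] [123.2 252. ] 55.2
dark mid 92 [0.8309 0.5279 0.0338]
dark mid 98 [0.7711 0.504 
[... 830 characters left out ...]
0.001 113 [ 0.7197 -0.3449  0.0093] [ 719.4 -341.3] [41.  10.8] 69.4
red 0.012 823 [0.556  0.1873 0.0255] [503.1 198.1] [113.1 279.5] 81.1
red 0.012 60 [0.3101 0.1249 0.0202] [309.1 127.9] [21.6 38.4] 7.0
red 0.012 516 [ 0.8172 -0.1004  0.0214] [818.3 -96.7] [82.9 24.4] 31.0
red 0.012 63 [ 0.7199 -0.3341  0.0133] [ 720.4 -336.6] [31.2 10.4] 84.4
red 0.085 366 [0.4557 0.3154 0.092 ] [474.1 278.4] [120.9 166.5] 56.4
red 0.085 147 [0.6281 0.2273 0.0922] [626.2 235.8] [34.6 76.8] 25.4
red 0.085 159 [0.578  0.1481 0.092 ] [572.  162.1] [45.2 58. ] 55.2
dark mid 49 [0.7841 0.5905 0.0383]
dark mid 13 [0.7157 0.2256 0.0372]
dark mid 490 [ 0.491  -0.3796  0.0295]
dark mid 70 [ 0.7377 -0.2657  0.0267]
```

```bash
cat > c.py <<'E'
from h import *
def fitcase(W,p,g=(0.510,0.256,np.deg2rad(50))):
    H=hsv(p); z=W[...,2]
    red=((H[...,0]<8)|(H[...,0]>172))&(H[...,1]>120)
    P=W[(np.hypot(W[...,0]-g[0],W[...,1]-g[1])<.16)&red&(z>.092)&(z<.101)][:,:2]
    def res(q):
        c,s=np.cos(q[2]),np.sin(q[2]); d=P-q[:2]; x=d[:,0]*c+d[:,1]*s; y=-d[:,0]*s+d[:,1]*c
        # signed distance to wall mid-line rectangle (half 57 x 123), wall half thickness 3
        qx,qy=abs(x)-.057,abs(y)-.123
        sd=np.where((qx>0)&(qy>0),np.hypot(qx,qy),np.maximum(qx,qy))
        return sd*1000
    r=least_squares(res,g,loss="soft_l1",f_scale=2); return r.x,len(P),np.abs(r.fun).mean()
if __name__=="__main__":
    for c in ("top","scene"):
        f=np.load(c+".npz"); p,W=f["p"],f["W"]; H=hsv(p); z=W[...,2]
        q,n,e=fitcase(W,p); print(c,"case",q[:2].round(4),np.rad2deg(q[2]).round(2),n,e.round(2))
        a=q[2];R=np.array([[np.cos(a),-np.sin(a)],[np.sin(a),np.cos(a)]])
        P=(W[...,:2]-q[:2])@R
        # hasp and other high things in the case frame
        m=(abs(P[...,0])<.1)&(abs(P[...,1])<.22)&(z>.103)
        for b in blobs(np.dstack([P,z]),m,8): print("  high",len(b),b.min(0).round(3),b.max(0).round(3),b.mean(0).round(3))
        # recess floors (dark) and insert
        m=(abs(P[...,0])<.05)&(abs(P[...,1])<.118)&(z<.03)&(H[...,2]<80)
        for b in blobs(np.dstack([P,z]),m,15): print("  floor",len(b),b.mean(0).round(4))
        for b in blobs(W,(abs(W[...,1])<.3)&(W[...,0]>.3)&(z>.0755)&(z<.085)&(H[...,2]<90)):
            if abs(b[:,1].mean()+.108)<.02:
                r=cv2.minAreaRect((b[:,:2]*1000).astype(np.float32)); print("  cap",len(b),b.mean(0).round(4),np.round(r[0],1),np.round(r[1],1),round(r[2],1))
        m=(H[...,2]<90)&(z>.027)&(z<.037)&(np.hypot(W[...,0]-.488,W[...,1]+.376)<.05)
        b=W[m]; r=cv2.minAreaRect((b[:,:2]*1000).astype(np.float32)); print("  rib",len(b),b.mean(0).round(4),np.round(r[0],1),np.round(r[1],1),round(r[2],1))
E
python3 c.py
```

```text
top case [0.512  0.2535] 55.24 688 1.8
  high 113 [-0.016 -0.148  0.105] [ 0.015 -0.127  0.167] [-0.001 -0.136  0.131]
  high 30 [ 0.062 -0.042  0.103] [ 0.087 -0.033  0.116] [ 0.074 -0.036  0.111]
  high 9 [ 0.061 -0.06   0.103] [ 0.067 -0.05   0.105] [ 0.064 -0.055  0.104]
  high 316 [ 0.052 -0.031  0.103] [0.087 0.039 0.126] [0.064 0.003 0.113]
  high 510 [-0.066 -0.069  0.103] [-0.048  0.07   0.116] [-0.057  0.001  0.111]
  high 23 [0.06  0.037 0.103] [0.067 0.063 0.106] [0.064 0.051 0.104]
  floor 179 [ 0.0075 -0.083   0.0114]
  floor 252 [ 0.0065 -0.0232  0.0114]
  floor 144 [0.006  0.0296 0.0112]
  floor 305 [0.0058 0.0873 0.0114]
  cap 262 [ 0.6907 -0.1113  0.0791] [ 691.4 -111.6] [40.6 41.8] 80.4
  cap 259 [ 0.5713 -0.0985  0.079 ] [571.9 -98.8] [31.1 48.7] 16.0
  cap 160 [ 0.4375 -0.1041  0.0789] [ 437.1 -103.9] [31.5 32.2] 27.1
  rib 177 [ 0.4878 -0.3728  0.0323] [ 487.9 -372.5] [67.6 15.3] 22.4
scene case [0.5125 0.2491] 55.26 371 2.1
  high 369 [-0.014 -0.15   0.103] [0.088 0.04  0.164] [ 0.033 -0.069  0.121]
  high 259 [-0.066 -0.069  0.103] [-0.045  0.072  0.113] [-0.058 -0.006  0.109]
  cap 135 [ 0.4383 -0.1082  0.078 ] [ 438.  -108.4] [34.7 33.9] 80.1
  cap 257 [ 0.5734 -0.1044  0.078 ] [ 573.3 -102.8] [32.9 50.7] 16.6
  cap 338 [ 0.6922 -0.1169  0.0782] [ 691.9 -115.5] [43.3 43.2] 78.9
  rib 365 [ 0.4902 -0.3787  0.0316] [ 488.4 -377.5] [70.2 18.7] 22.8
```

```bash
cat >> h.py <<'E'
def quat(phi,tilt=0.):
    """tool down, closing line along heading phi (rad)"""
    y=np.array([np.cos(phi),np.sin(phi),0]); z=np.array([0,0,-1.])
    return Ro.from_matrix(np.c_[np.cross(y,z),y,z])
def best(pos,phis):
    """pick the heading (of equivalents) with the least joint travel"""
    q0=read_state()["joint_positions"]; o=[]
    for f in phis:
        s=solve_ik(list(pos),quat(f).as_quat().tolist())
        if s is not None: o.append((np.abs(np.array(s)-q0).max(),f))
    return min(o)[1]
def go(pos,phi): reach(list(pos),quat(phi).as_quat().tolist())
def lin(pos,phi=None,**k): return move_straight(list(map(float,pos)),None if phi is None else quat(phi).as_quat().tolist(),**k)
E
cat > d.py <<'E'
from h import *
x,y=.4376,-.1061
command_gripper(.07,40)
f=best((x,y,.16),(np.pi/2,-np.pi/2)); go((x,y,.16),f)
print(lin((x,y,.06),speed=.15,max_force=15)); command_gripper(.02,20); print(read_state()["eef_pos"],read_state()["grip_width"])
command_gripper(.07); lin((x,y,.10))
g=best((x,y,.10),(0,np.pi)); go((x,y,.10),g); lin((x,y,.06),max_force=15); command_gripper(.02,20); s=read_state();print(s["eef_pos"],s["grip_width"])
command_gripper(.07); lin((x,y,.12)); go((.45,-.25,.3),g)
for c in ("top","scene"):
    p,W=cloud(c); H=hsv(p); z=W[...,2]
    for b in blobs(W,(np.hypot(W[...,0]-x,W[...,1]-y)<.04)&(z>.0755)&(z<.085)&(H[...,2]<90)):
        r=cv2.minAreaRect((b[:,:2]*1000).astype(np.float32)); print(c,len(b),b.mean(0).round(4),np.round(r[0],1),np.round(r[1],1))
cv2.imwrite("pics/s1.png",p[:,:,::-1]); print(read_state()["time_s"])
E
python3 d.py
```

```text
False
[ 0.43818236 -0.10623206  0.06080421] 0.03642147076720604
[ 0.43807483 -0.10633732  0.06090236] 0.03676266178849272
top 160 [ 0.437  -0.104   0.0792] [ 437.  -104.1] [31.4 32.1]
scene 133 [ 0.4381 -0.1083  0.0781] [ 437.6 -108.4] [33.6 32.3]
9.2083
```

View pics/s1.png

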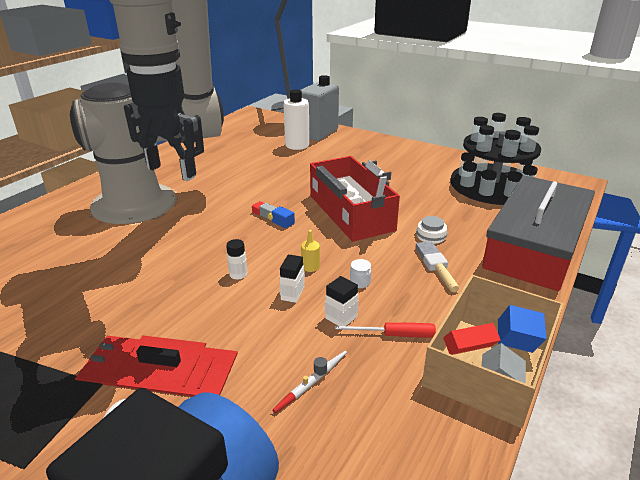

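The cameras bracket the truth: applying the measured offsets to each gives agreement within 0.5 mm. I'll refine the case pose from the recess rims.

```bash
cat > e.py <<'E'
from h import *
from scipy.optimize import minimize
f=np.load("top.npz"); p,W=f["p"],f["W"]; H=hsv(p)
W=W+[.0010,-.0023,-.0012]; z=W[...,2]
near=np.hypot(W[...,0]-.5128,W[...,1]-.2512)<.16
ins=W[near&(z>.036)&(z<.045)&(H[...,1]<80)][:,:2]; fl=W[near&(z>.005)&(z<.016)&(H[...,2]<80)][:,:2]
red=((H[...,0]<8)|(H[...,0]>172))&(H[...,1]>120); wl=W[near&red&(z>.092)&(z<.100)][:,:2]
def sdf(P):
    x,y=P[:,0],P[:,1]
    box=lambda cy,hx,hy: np.maximum(abs(x)-hx,abs(y-cy)-hy)
    return np.min([box(-.085,.0195,.0285),box(-.025,.0245,.0245),np.hypot(x,y-.028)-.0215,np.hypot(x,y-.085)-.0285],0)
def loc(P,q):
    c,s=np.cos(q[2]),np.sin(q[2]); d=P-q[:2]; return np.c_[d[:,0]*c+d[:,1]*s,-d[:,0]*s+d[:,1]*c]
def cost(v,parts="ifw"):
    q=(.5128+v[0]/1000,.2512+v[1]/1000,np.deg2rad(55.25+v[2])); t=0
    if "i" in parts:t+=np.sum(np.maximum(0,-sdf(loc(ins,q))))
    if "f" in parts:t+=np.sum(np.maximum(0,sdf(loc(fl,q))))
    if "w" in parts:
        L=loc(wl,q); t+=np.sum(np.maximum(0,abs(np.maximum(abs(L[:,0])-.057,abs(L[:,1])-.123))-.003))
    return t*1000
print(len(ins),len(fl),len(wl))
for k in ("i","f","if","w","ifw"):
    r=minimize(cost,[0,0,0],args=(k,),method="Nelder-Mead",options=dict(initial_simplex=[[0,0,0],[3,0,0],[0,3,0],[0,0,1.5]])); print(k,r.x.round(2),round(r.fun,1))
E
python3 e.py
```

```text
2196 868 654
i [0.2  0.45 0.  ] 9.3
f [0. 3. 0.] 0.0
if [ 0.21  0.57 -0.06] 11.6
w [0.46 0.32 0.03] 48.0
ifw [0.37 0.4  0.01] 61.0
```

```bash
cat >> h.py <<'E'
CX,CY,CA=.5131,.2516,np.deg2rad(55.25)
def case(x,y): return np.array([CX+x*np.cos(CA)-y*np.sin(CA),CY+x*np.sin(CA)+y*np.cos(CA)])
SLOT=dict(small=.028,square=-.025,oblong=-.085,large=.085)
def jars():
    p,W=cloud("top"); H=hsv(p); z=W[...,2]; o={}
    for b in blobs(W,(W[...,0]>.25)&(W[...,0]<.85)&(W[...,1]<.17)&(W[...,1]>-.6)&(z>.0755)&(z<.085)&(H[...,2]<90),80):
        (cx,cy),(w,h),a=cv2.minAreaRect((b[:,:2]*1000).astype(np.float32))
        if max(w,h)>60 or b[:,2].std()>.003: continue
        if h<w: w,h,a=h,w,a+90   # a: heading of the short side
        k="oblong" if h/w>1.25 else "small" if h<36.5 else "square" if h<45 else "large"
        o[k]=(cx/1000+.001,cy/1000-.0023,np.deg2rad(a),w,h)
    return o
Q=np.pi
def pick_place(k,j):
    x,y,a=j[:3]
    st=[a,a+Q] if k=="oblong" else [a+i*Q/2 for i in range(4)]
    if k in("small","large"): st=[CA,CA+Q]
    st=[(s+Q)%(2*Q)-Q for s in st]
    command_gripper(.072,40); f=best((x,y,.16),st); go((x,y,.16),f)
    if lin((x,y,.06),speed=.15,max_force=15): print("touched",read_state()["eef_pos"]); return False
    command_gripper(.02,40); w=read_state()["grip_width"]; print(k,"grip",w)
    lin((x,y,.22),speed=.25)
    if read_state()["grip_width"]<.02: return False
    t=case(0,SLOT[k]); g=best((*t,.22),[(CA+Q)%(2*Q)-Q,CA]); go((*t,.22),g); lin((*t,.105),speed=.12)
    for dx,dy in [(0,0)]+[(r*np.cos(i*Q/3),r*np.sin(i*Q/3)) for r in(.0015,.003) for i in range(6)]:
        u=case(dx,SLOT[k]+dy)
        if dx or dy: lin((*u,.112))
        hit=lin((*u,.0695),speed=.05,max_force=8); zz=read_state()["eef_pos"][2]; print(" try",round(dx,4),round(dy,4),hit,zz.round(4))
        if zz<.076: break
    command_gripper(.065); lin((*u,.18),speed=.25); print(k,"done",read_state()["time_s"]); return zz<.076
E
cat > g.py <<'E'
from h import *
import sys
j=jars(); print({k:np.round(v,3) for k,v in j.items()})
pick_place("small",j["small"])
E
python3 g.py
```

```text
{'square': array([ 0.692, -0.114,  1.397, 40.453, 42.393]), 'oblong': array([ 0.573, -0.101,  0.288, 31.367, 49.331]), 'small': array([ 0.438, -0.106,  0.477, 31.551, 31.967])}
small grip 0.03554898999117547
 try 0 0 True 0.1005
 try 0.0015 0.0 True 0.1004
 try 0.0008 0.0013 True 0.0985
 try -0.0007 0.0013 True 0.0998
 try -0.0015 0.0 True 0.1001
 try -0.0008 -0.0013 True 0.0995
 try 0.0008 -0.0013 True 0.0994
 try 0.003 0.0 True 0.0995
 try 0.0015 0.0026 True 0.0704
small done 22.5333
```

```bash
cat > i.py <<'E'
from h import *
go((.45,-.1,.3),np.pi/2)
p,W=cloud("top"); z=W[...,2]
cv2.imwrite("pics/t2.png",cv2.resize(p[190:350,120:400,::-1],None,fx=2.8,fy=2.8,interpolation=cv2.INTER_CUBIC))
W=W+[.001,-.0023,-.0012]; d=W[...,:2]-[CX,CY]; X=d[...,0]*np.cos(CA)+d[...,1]*np.sin(CA); Y=-d[...,0]*np.sin(CA)+d[...,1]*np.cos(CA)
m=(abs(X)<.045)&(abs(Y)<.11)&(W[...,2]>.080)&(W[...,2]<.093)
for b in blobs(np.dstack([X,Y,W[...,2]]),m,20):
    r=cv2.minAreaRect((b[:,:2]*1000).astype(np.float32)); print(len(b),b.mean(0).round(4),np.round(r[0],1),np.round(r[1],1))
E
python3 i.py
```

```text
193 [0.001  0.0273 0.0874] [ 1.4 27.4] [33.7 34.6]
```

View pics/t2.png

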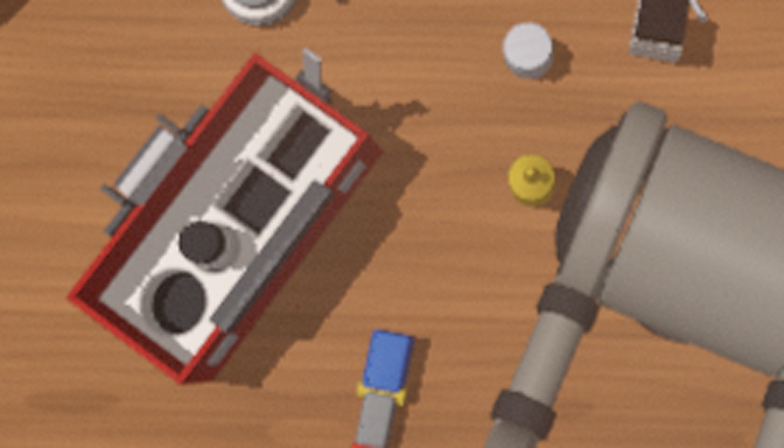

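The jar is seated, with its cap top at z 0.087 and at case (1, 27). In the picture it stands at (203,243) inside the small recess. Next is the oblong jar.

```bash
sed -i 's/for r in(.0015,.003)/for r in(.0015,.003,.0045)/; s/print(" try",round(dx,4),round(dy,4),hit,zz.round(4))/print(" try",round(dx,4),round(dy,4),hit,(read_state()["eef_pos"]-[*u,0]).round(4))/' h.py
cat > g.py <<'E'
from h import *
j=jars(); print({k:np.round(v,3) for k,v in j.items()})
pick_place("oblong",j["oblong"])
E
python3 g.py
```

```text
{'square': array([ 0.692, -0.114,  1.377, 39.882, 41.856])}Traceback (most recent call last):
  File "g.py", line 3, in <module>
    pick_place("oblong",j["oblong"])
                        ~^^^^^^^^^^
KeyError: 'oblong'
```

```bash
sed -i '1a go((.2,-.47,.3),np.pi/2)' g.py; python3 g.py
```

```text
{'square': array([ 0.692, -0.114,  1.422, 40.333, 41.204]), 'oblong': array([ 0.573, -0.101,  0.279, 31.922, 49.048])}
oblong grip 0.03212888590276502
 try 0 0 True [-0.0007 -0.0001  0.0711]
oblong done 33.975
```

```bash
cat > g.py <<'E'
from h import *
j=jars(); print({k:np.round(v,3) for k,v in j.items()})
pick_place("square",j["square"])
go((.2,-.47,.3),np.pi/2)
p,W=cloud("top"); cv2.imwrite("pics/t3.png",p[:,:,::-1]); z=W[...,2]; H=hsv(p)
W=W+[.001,-.0023,-.0012]; d=W[...,:2]-[CX,CY]; X=d[...,0]*np.cos(CA)+d[...,1]*np.sin(CA); Y=-d[...,0]*np.sin(CA)+d[...,1]*np.cos(CA)
m=(abs(X)<.045)&(abs(Y)<.12)&(W[...,2]>.075)&(W[...,2]<.12)&(H[...,2]<90)
for b in blobs(np.dstack([X,Y,W[...,2]]),m,20): print(len(b),b.mean(0).round(4),b[:,2].std().round(4))
m=(abs(X)<.05)&(Y<-.1)&(Y>-.25)&(W[...,2]>.1)
b=np.dstack([X,Y,W[...,2]])[m]; print("hasp"); print(b[np.argsort(b[:,2])][::8].round(3).tolist())
# cover
red=((H[...,0]<8)|(H[...,0]>172))&(H[...,1]>150)
for b in blobs(W,red&(z>.001)&(z<.012)&(W[...,1]<-.2),1000):
    print(cv2.minAreaRect((b[:,:2]*1000).astype(np.float32)))
m=(H[...,2]<90)&(z>.027)&(z<.038)&(np.hypot(W[...,0]-.488,W[...,1]+.376)<.08)
b=W[m]; print("rib",b.mean(0),cv2.minAreaRect((b[:,:2]*1000).astype(np.float32)))
E
python3 g.py
```

```text
{'square': array([ 0.692, -0.114,  1.405, 40.153, 42.158])}
square grip 0.042033069389058465
 try 0 0 True [-0.0002 -0.0001  0.074 ]
square done 41.5917
289 [-0.0039 -0.0852  0.0872] 0.0029
327 [-0.0022 -0.0259  0.0875] 0.0026
186 [0.0002 0.0263 0.0874] 0.003
hasp
[[0.009, -0.127, 0.101], [-0.014, -0.128, 0.103], [-0.013, -0.127, 0.106], [-0.013, -0.135, 0.108], [-0.001, -0.129, 0.109], [0.009, -0.13, 0.11], [-0.008, -0.131, 0.112], [-0.007, -0.134, 0.117], [-0.002, -0.135, 0.124], [-0.003, -0.136, 0.133], [-0.006, -0.139, 0.14], [-0.004, -0.141, 0.15], [-0.008, -0.145, 0.155], [0.007, -0.144, 0.16], [-0.006, -0.146, 0.163]]
((489.90447998046875, -377.0906066894531), (244.43133544921875, 118.39806365966797), 21.940135955810547)
rib [ 0.4884737  -0.3751875   0.03135838] ((489.2807312011719, -375.48388671875), (67.50946807861328, 16.02193260192871), 21.18695068359375)
```

View pics/t3.png

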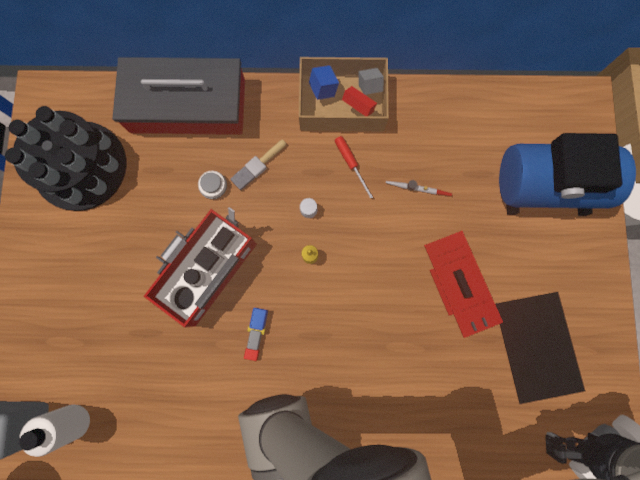

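All three caps are at z 0.0874, so they are seated; in the picture they sit in line at (222,238), (206,260) and (193,277). The cover is undisturbed. Next I'll pick it up and hook it.

```bash
cat >> h.py <<'E'
HT=.020
def coverpose(tx,tz,th,k,ty=0.):
    """tool pose for the lip tip at case (tx,ty,tz), rear raised by th, k=0/pi: tool y along +/-cover x"""
    R=Ro.from_euler("z",CA)*Ro.from_euler("y",-th)
    tip=np.array([*case(tx,ty),tz]); o=tip-R.apply([-.058,0,0])
    return (o+R.apply([0,0,HT])).tolist(),(R*quat(k)).as_quat().tolist()
E
cat > k.py <<'E'
from h import *
T=np.deg2rad(14); y0=np.deg2rad(-68.4); x,y=.489,-.3757
q0=read_state()["joint_positions"]; o=[]
for k in (0,np.pi):
    s=solve_ik([x,y,.1],quat(y0+k).as_quat().tolist()); t=solve_ik(*coverpose(-.057,.0975,T,k))
    print(k,s,t)
    if s is not None and t is not None: o.append((max(abs(s[5]),abs(t[5])),k))
k=min(o)[1]; print("k",k); open("k.txt","w").write(str(k))
command_gripper(.05,80); go((x,y,.16),y0+k)
print(lin((x,y,HT),speed=.1,max_force=10),read_state()["eef_pos"]); command_gripper(.0,80); print(read_state()["grip_width"],read_state()["grip_force"])
lin((x,y,.30),speed=.2); print(read_state()["grip_width"])
p,r=coverpose(-.040,.22,T,k); reach(p,r); print(read_state()["time_s"],read_state()["contact_force"])
for c in("scene","top"): cv2.imwrite(f"pics/{c}4.png",get_image(c)[0][:,:,::-1])
E
python3 k.py
```

```text
0 [-7.79324350e-01  6.42234761e-01  1.43807424e+00 -4.44089210e-16
  1.06128365e+00  4.14480858e-01] [ 0.22766579  0.43844261  1.7465605   0.23142593  0.78747053 -0.88642232]
3.141592653589793 [-7.79324350e-01  6.42234761e-01  1.43807424e+00 -4.44089210e-16
  1.06128365e+00 -2.72711180e+00] [0.22766579 0.43844261 1.7465605  0.23142593 0.78747053 2.25517033]
k 0
False [ 0.48935701 -0.37602389  0.0207281 ]
0.014439116532547555 80.53314328193665
0.014525329346073337
53.2917 [-0.10110053  0.07660927 -2.10468424]
```

View pics/scene4.png

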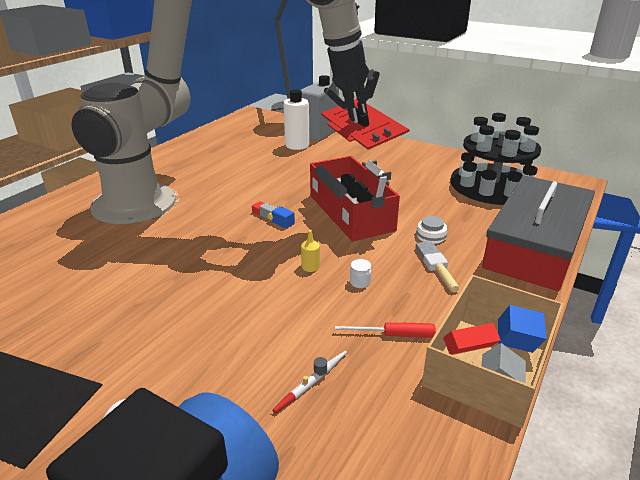

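The cover is gripped at the rib with the cheeks at the hasp end (about (385,132) in the picture). Now I'll hook it.

```bash
cat > l.py <<'E'
from h import *
T=np.deg2rad(14); k=0.
def tip():
    s=read_state(); R=Ro.from_quat(s["eef_rot"])*quat(k).inv(); v=s["eef_pos"]+R.apply([-.058,0,-HT])-[CX,CY,0]
    return np.r_[Ro.from_euler("z",-CA).apply(v)*1000].round(2), s["contact_force"].round(1)
def st(tx,tz,th,f,sp=.05):
    h=move_straight(*coverpose(tx,tz,th,k),speed=sp,max_force=f); print((tx,tz,round(np.rad2deg(th),1)),h,*tip()); return h
st(-.042,.13,T,15,.1); 
st(-.042,.0978,T,12,.04); st(-.0575,.0978,T,12,.03)
print(read_state()["time_s"])
for c in("scene","top"): cv2.imwrite(f"pics/{c}5.png",cv2.resize(get_image(c)[0][100:340,100:460,::-1],None,fx=2,fy=2))
E
python3 l.py
```

```text
(-0.042, 0.13, np.float64(14.0)) False [-41.58  -0.33 130.66] [-0.4 -0.1 -1.7]
(-0.042, 0.0978, np.float64(14.0)) False [-41.83  -0.15  98.01] [ 0.1 -0.4 -3.2]
(-0.0575, 0.0978, np.float64(14.0)) False [-57.5   -0.12  97.91] [-0.1  0.7 -1.5]
56.0667
```

View pics/scene5.png

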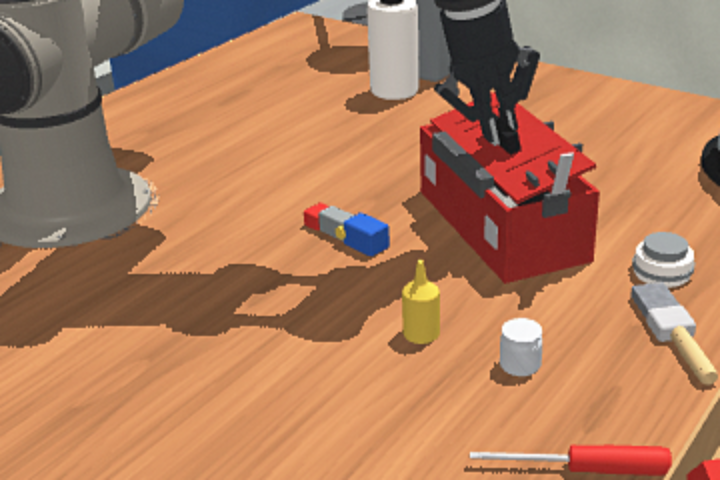

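The lip has slid under the rail (around (465,160)) without force, and the rear is still raised. Next I swing the rear down.

```bash
sed '/^st(/,$d' l.py > l2.py
cat >> l2.py <<'E'
for a in (12,10,8,6,5,4):
    if st(-.0577,.0978-.0012*(14-a)/10,np.deg2rad(a),12,.03): break
command_gripper(.03); s=read_state(); R=Ro.from_quat(s["eef_rot"])
move_straight((s["eef_pos"]+R.apply([0,0,-.06])).tolist(),speed=.1)
p=case(.042,0); command_gripper(0)
a=CA+np.pi/2; f=best((*p,.19),[a,a-np.pi]); go((*p,.19),f)
print(lin((*p,.105),speed=.04,max_force=8),read_state()["eef_pos"],read_state()["contact_force"])
print(lin((*p,.105),speed=.04,max_force=35),read_state()["eef_pos"],read_state()["contact_force"],read_state()["time_s"])
E
python3 l2.py
```

```text
(-0.0577, 0.09756, np.float64(12.0)) False [-5.721e+01  1.000e-02  9.747e+01] [ 0.6  0.1 -1.4]
(-0.0577, 0.09732, np.float64(10.0)) False [-57.42   0.14  97.15] [ 0.6  0.1 -1.5]
(-0.0577, 0.09708, np.float64(8.0)) False [-58.04   0.16  96.86] [-1.7 -2.2 -0.9]
(-0.0577, 0.09684, np.float64(6.0)) False [-57.78  -0.13  96.91] [-1.7 -2.2  1.7]
(-0.0577, 0.09672, np.float64(5.0)) False [-57.69  -0.17  96.99] [-3.2 -4.6  4.7]
(-0.0577, 0.09659999999999999, np.float64(4.0)) False [-5.807e+01 -2.000e-02  9.645e+01] [-2.3 -3.8  2.7]
True [0.53707489 0.28606174 0.11308305] [-0.1771948  -0.44144743  5.04901851]
True [0.53709868 0.28606704 0.11305747] [-3.25186986 -1.30552764  7.65962591] 62.3583
```

```bash
cat > m.py <<'E'
from h import *
p=case(.042,0)
s=read_state(); lin((*p,.20),speed=.2); go((.2,-.47,.3),np.pi/2)
for c,o in(("top",[.001,-.0023,-.0012]),("scene",[.0002,.0021,-.0007])):
    im,W=cloud(c); W=W+o; cv2.imwrite(f"pics/{c}6.png",cv2.resize(im[140:340,130:400,::-1],None,fx=2.9,fy=2.9,interpolation=cv2.INTER_CUBIC))
    d=W[...,:2]-[CX,CY]; X=d[...,0]*np.cos(CA)+d[...,1]*np.sin(CA); Y=-d[...,0]*np.sin(CA)+d[...,1]*np.cos(CA); H=hsv(im)
    red=((H[...,0]<8)|(H[...,0]>172))&(H[...,1]>120)
    for lo,hi in((-.045,-.02),(-.02,0),(.0,.02),(.02,.04),(.04,.052)):
        m=red&(X>lo)&(X<hi)&(abs(Y)<.11)&(W[...,2]>.08); print(c,lo,m.sum(),np.median(W[...,2][m]).round(4))
    m=(abs(X)<.02)&(Y<-.1)&(Y>-.25)&(W[...,2]>.1115); b=np.dstack([X,Y,W[...,2]])[m]; print(b[np.argsort(b[:,2])][::15].round(3).tolist())
E
python3 m.py
```

```text
top -0.045 1058 0.1018
top -0.02 793 0.1023
top 0.0 628 0.102
top 0.02 822 0.1019
top 0.04 500 0.102
[[0.007, -0.132, 0.112], [-0.015, -0.115, 0.113], [-0.003, -0.133, 0.121], [-0.003, -0.138, 0.135], [0.003, -0.142, 0.147], [0.002, -0.148, 0.159], [0.002, -0.146, 0.166]]
scene -0.045 364 0.1012
scene -0.02 259 0.1013
scene 0.0 179 0.1013
scene 0.02 189 0.1012
scene 0.04 161 0.101
[[-0.014, -0.103, 0.112], [0.001, -0.136, 0.116], [-0.007, -0.137, 0.124], [0.004, -0.139, 0.129], [-0.0, -0.141, 0.136], [-0.003, -0.142, 0.142], [-0.003, -0.144, 0.148], [-0.006, -0.141, 0.155], [0.001, -0.146, 0.16]]
```

View pics/scene6.png

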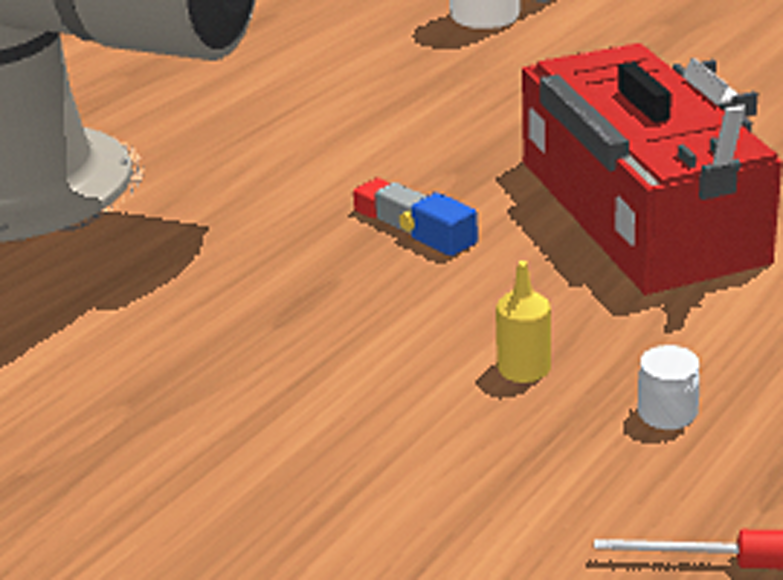

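View pics/top6.png

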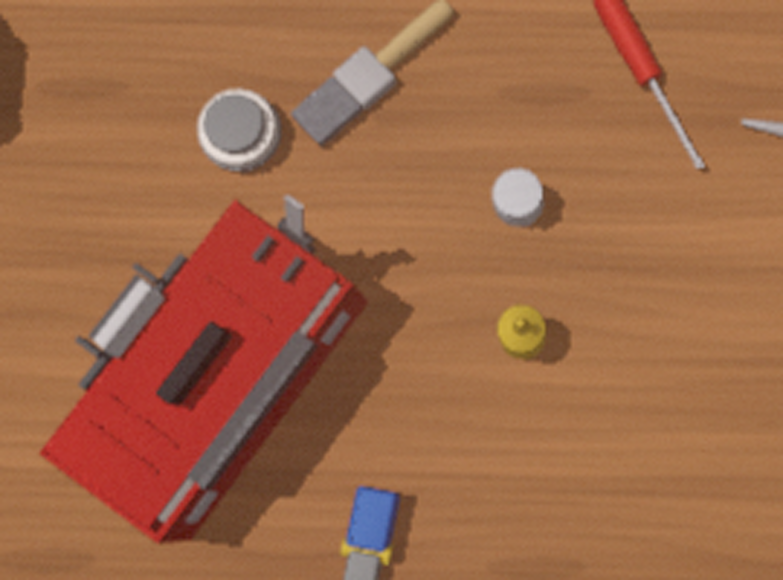

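The cover is flat: its top is at z 0.102 along its whole depth, the rear is under the catch nose, and the lip is under the rail. I'll press the rear once more to be sure, then swing the hasp.

```bash
cat > n.py <<'E'
from h import *
p=case(.042,0); a=CA+np.pi/2; f=best((*p,.19),[a,a-np.pi]); go((*p,.22),f); lin((*p,.125),speed=.15)
print(lin((*p,.106),speed=.02,max_force=22),read_state()["eef_pos"]); lin((*p,.22),speed=.2)
W=lambda y,z:(*case(0,-.132+y/1000),.116+z/1000)
f=best(W(-50,105),[CA,CA-np.pi]); go(W(-50,105),f); lin(W(-50,40),speed=.15)
for y,z in((0,40),(25,34),(40,25),(52,14),(53,0)):
    print(y,z,lin(W(y,z),speed=.06,max_force=12),read_state()["eef_pos"].round(4),read_state()["contact_force"].round(1))
lin(W(53,100),speed=.2); go((.2,-.47,.3),np.pi/2); print(read_state()["time_s"])
exec(open("m.py").read().split('speed=.2); ')[1].split("\n",1)[1].replace("6.png","7.png"))
E
python3 n.py
```

```text
True [0.53693128 0.28606306 0.11306896]
0 40 False [0.6217 0.1763 0.156 ] [-0.4 -0.1 -0.1]
25 34 False [0.6009 0.1909 0.1501] [-1.2 -0.9  0.2]
40 25 False [0.5883 0.1994 0.1407] [ 0.6 -0.3 -0.6]
52 14 False [0.5784 0.2062 0.1297] [0.6 0.6 0.2]
53 0 True [0.579  0.2067 0.1177] [-1.4 -0.7  8.4]
78.925
top -0.045 1050 0.1019
top -0.02 743 0.1023
top 0.0 551 0.1023
top 0.02 827 0.1019
top 0.04 486 0.1017
[[-0.018, -0.106, 0.112], [-0.017, -0.108, 0.113], [0.008, -0.13, 0.114]]
scene -0.045 371 0.1012
scene -0.02 237 0.1011
scene 0.0 116 0.1015
scene 0.02 226 0.1011
scene 0.04 190 0.1011
[[0.01, -0.103, 0.112]]
```

View pics/scene7.png

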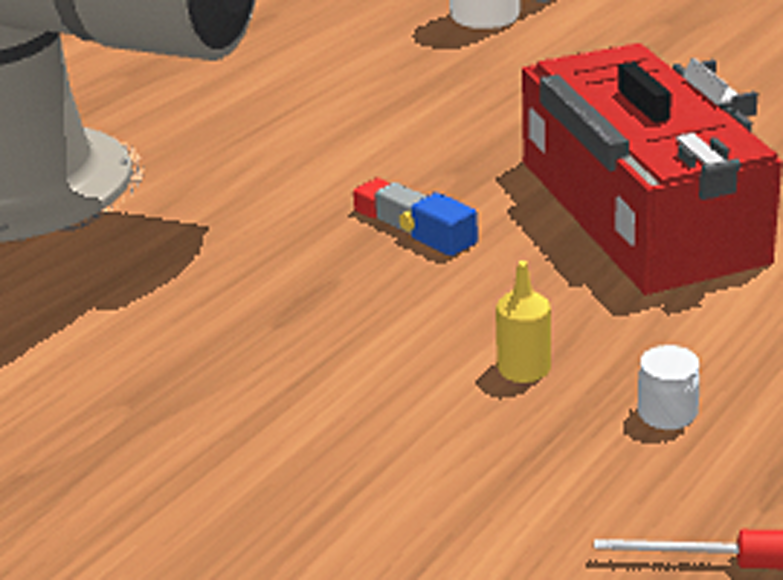

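View pics/top7.png

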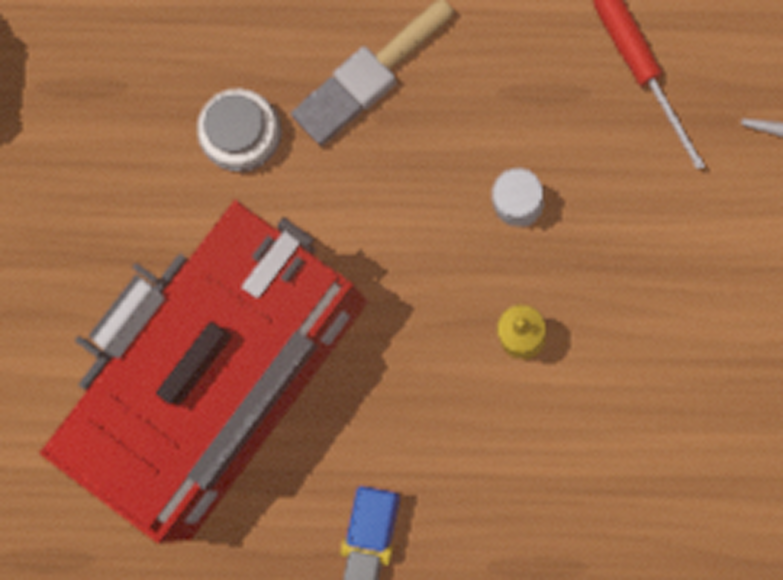

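The hasp lies flat between the cheeks ((270,265) in the top picture), and the fingertips met it at z 0.107, as they should. Handing in the job.

```bash
python3 -c "
from workcell import *
print(finish_job())"
```

```text
the job is handed in; nothing more can be done
None
```

The three jars on the bench (small, oblong and square; no large one was there) are seated in their recesses, the cover is hooked, pressed flat and should be latched, the hasp lies shut between the cheeks, and the job is handed in. I did not see the catch nose itself: I judged it from the cover lying flat at 102 mm, still flat after a 22 N press on its rear.

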